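# Click the drive adapter onto the torque tester

## Robot

A 6-joint arm with a two-finger parallel gripper is mounted at the origin on a cart in front of the work surface, level with it; the furniture and walls round the work are solid. World frame = base frame: x ahead of the robot, y to its left, z up, the work surface at z = 0. Lengths are in m, angles in degrees, forces in N, time in s.
With the tool pointing down it reaches from about 0.25 to 0.725 m from the base axis. Payload 9.7 kg.
Tool frame: the origin (TCP) lies between the finger pads; the fingertips stand 19 mm ahead of it and the grasp point (between the pads) is the TCP; z points along the fingers, y is the line along which they close (so a half turn about z gives the same grasp; the last joint's range is limited). The gripper opens to 85 mm and grips with 20 to 120 N. Pads are 22 mm wide; open, the fingers measure 114 mm over their backs; the gripper's body (76 mm by 85 mm) begins 54 mm behind the grasp point. The pads swing forward as they close: fully open they stand 13 mm farther back than shut.
Start: joints at [-63.484, 4.979, 10.078, 95.1, 0, 90], TCP at [0.246, -0.492, 0.25] pointing down, gripper open.
Joint ranges: [-179.16, 179.16], [-48.56, 103.87], [-65.8, 70.77], [-126.05, 130.52], [-82.76, 87.17], [-180, 180]. Speed limits (degrees/s): [127.2, 127.2, 147.25, 180, 180, 180].

## Interface

Orientations are given as [roll, pitch, yaw] about the fixed x, y, z axes, in that order (R = Rz(yaw) Ry(pitch) Rx(roll)).
In Python, from workcell import telemetry, camera, calibration, workorder gives the robot as it stands.
- The arm moves only by the tool play_rows, never from a script. Its argument "increments" is a list of rows, each a list of 3 entries, a list of its own where there are three numbers: the shift along the tool's x, y, z in mm, then the turn, a rotation vector about the tool's x, y, z in degrees, then the closure, from 0 (fully open) to 1 (shut). In form: [[[x, y, z], [ax, ay, az], jaw], ...]. A call has 1 to 20 rows; each row is the pose to reach, as a shift and turn from the pose commanded when the call began, along the tool's axes at that moment; what a row does not reach only later rows make up. A row lasts 1/10 s, in which the tool goes at most 50 mm and 8.59 degrees, less where a joint would pass 70% of its speed; a pose out of reach is approached as far as the arm can. A call with a gripper value outside its range is refused whole. The fingers move at their own pace and stop on an object; "grip_force" is the grip in N (left out, the last holds). Time passes only in rows, so rows that repeat a pose let the fingers close. It gives the time, the measured TCP pose, the force, the opening and the grip force at its end, in the units of the state.
- telemetry.get_obs(): the state, without advancing time (a new reading comes with each control period).
- camera(name): name is "scene" or "top" or "wrist"; returns (picture, depth): 480x640x3 uint8, red, green, blue; 480x640 float32, m along the optical axis (not along the pixel's ray), 0 where there is no reading.
- calibration(name): a dict with "vertical_fov" (degrees; the focal length in pixels is half the picture's height over the tangent of half this angle, whatever the lens; pixels are square), "cx", "cy" (the principal point, pixels), "rvec" (rotation vector, rad) and "tvec" (3), from world to camera coordinates, as OpenCV has them; the wrist camera has in their place "hand_eye" (4x4, takes a point from camera to tool coordinates, whose origin is the TCP and whose axes are the flange's). Camera axes: x right, y down, z forward; pixel columns grow to the right and rows downward; lengths in m; the calibration is good to about 2 mm. A picture is of the moment at which its call begins: read the wrist's pose just before it. calibration takes no time and is no camera call.
- workorder.job_done(): hands the job in; it is judged then, once.
The state is a dict: "time": time; "q": joint angles; "qd": joint speeds; "joint_efforts": joint torques, N m; "ee_pos": TCP position; "tcp_rot": TCP orientation; "wrist_force": force on the tool from outside, world axes, zero at the start; "torque": the same for the moment, N m; "opening": finger opening in m; "grasp_force": force on a finger pad.
Only numpy, scipy, OpenCV 4.12 (cv2) and the standard library are available. Lean on these libraries where they do the work, as an engineer would, in place of code of your own. Each camera call takes 0.05 s, during which the arm holds its last target. There are 200 camera calls.

## Task

Take the large square-headed adapter off the tool rack, set it on the upright square drive of the bench torque tester and turn it under light pressure, feeling for the angle at which it drops on. Then press it straight down until the spring balls click and it sits fully home on the round shoulder, and let go. The tester is delicate, so never press on its drive with more than 30 N, and leave the other two sockets, the vial and the marker where they are.

Things in the scene. Friction and masses are not known exactly. Their poses are not given: they have to be found in the camera images.
- adapter_grip (a point): Middle of the square head of the large steel adapter (the thing to fit), where to grasp it: 52 mm above its underside, 18 mm below its top. The head is 25.4 mm square with upright flats, from 28 to 70 mm above the underside; below it a round barrel 42 mm in diameter. x and y square to the flats, z up the axis. 0.24 to 0.39 kg. It starts on any of the rack's three posts, at any angle.
- adapter_mouth (a point): Centre of the adapter's square mouth, in the plane of its underside, 52 mm below adapter_grip, same axes. The mouth is 20.8 mm wide, 25 mm deep, with a 1.8 mm chamfer and inside a groove all round for the spring balls. Its sides are parallel to the flats of the head, so the fit repeats every quarter turn.
- drive_top (a point): Centre of the flat top of the tester's upright square drive: steel, 19 mm wide, 22 mm tall. x and y lie along the housing, NOT along the drive's flats: their angle is not reported, is anywhere from 11 to 79 degrees to the housing's sides, and does not give by hand. Centred within about 1.5 mm and with flats within about 4 degrees, the adapter drops on; else it stands on this top.
- drive_seat (a point): Centre of the round shoulder (50 mm in diameter) at the foot of the drive (it sinks with the drive), 22 mm below its top; here the adapter's underside rests when home. Two spring balls stand out of opposite flats 7.5 mm above the shoulder: the adapter slides freely to about 10 mm above it, then takes about 10 N to force the balls in; about 6 mm above it they snap into the groove and help it home.
- tester: The torque tester: square grey housing 96 mm wide on a 120 mm square aluminium base plate, fixed to the bench, small display on one side; 54 mm high without the drive. Origin at the centre of its underside, z up. The drive, with its shoulder, stands on a stiff spring: unloaded its shoulder is 64.5 mm and its top 86.5 mm above the bench; it sinks 1 mm for each 10 N pressed on it, and 3 mm is its limit.
- rack: Fixed aluminium strip, 56 x 194 mm, 10 mm thick, with three upright posts (10 mm in diameter and 10 mm high) 65 mm apart along its y axis, at y = -65, 0 and 65 mm, on which the sockets sit loosely. Origin at the centre of its underside; z up.
- small_adapter_mid (a point): Middle of the small steel adapter on the rack (barrel 30 mm in diameter, 22 mm high, 15 mm square head, 44 mm tall in all): not to be used. z up.
- deep_socket_mid (a point): Middle of the plain round steel socket on the rack (36 mm in diameter, 70 mm tall): not to be used. z up.
- vial_mid (a point): Middle of a small glass vial (27 mm in diameter, 60 mm tall) standing on the bench: leave alone.
- marker_mid (a point): Middle of a marker pen (138 mm long) lying on the bench: leave alone.
Mind the look-alikes: they are no part of the job. Leave any blue or brown look-alike of the part that bears adapter_grip alone.

How it is judged (in metres and radians):
On the way, in this order (a step that is already met when the one before it is completed fails the run):
1. The large adapter is lifted off the rack (height (world z) of adapter_grip above 0.1 m), for 0.1 s.
2. The adapter is pressed home on the square drive, past the click (z of adapter_grip in the frame of drive_seat between 0.0495 and 0.0536 m and horizontal distance between adapter_grip and drive_seat below 0.003 m and angle between adapter_grip's own z axis and vertical below 0.07 rad), for 0.2 s.
At the end, for the whole second after the job is handed in: The large adapter sits on the square drive with its underside on the shoulder (within 1.6 mm), centred within 3 mm and upright within 4 degrees, released; the other two sockets, the vial and the marker are within 30 mm of where they were (all of step 2 and distance of each of small_adapter_mid, deep_socket_mid, vial_mid, marker_mid from where it was at the start of the episode below 0.03 m); the robot touches nothing.
It fails at once if The drive is pressed down too hard: it has sunk more than 3 mm into the tester (about 30 N) (z of drive_seat in the frame of tester below 0.0613 m).
It fails at once if Another socket, the vial or the marker is moved more than 30 mm (distance of any of small_adapter_mid, deep_socket_mid, vial_mid, marker_mid from where it was at the start of the episode above 0.03 m).
It also fails if it takes over 58 s, if anything falls off the work surface, if the arm or the gripper's body presses on something with over 40 N, if the wrist force passes 120 N, or if a joint passes its speed limit or range.

## Working session

There is one attempt and no reset: what is moved stays moved. The work goes in short steps, Python scripts to look and compute and a tool call to move; the robot and the scene stay as the last step left them, time stands still between calls to the robot, and variables do not carry over. Pictures are saved under pics/ and viewed, at most 10 in all, crops included, and the job is handed in when it is done.

Besides the shell and the picture viewer there is one more tool, called after "Request:" in YAML: its name, and indented under it one key for each argument. play_rows: Moves the arm, as the interface text tells. Its arguments: {"type":"object","properties":{"increments":{"type":"array"},"grip_force":{"type":"number"}},"required":["increments"]}

```bash
mkdir -p pics && cat > h.py <<'E'
import numpy as np, cv2
from scipy.spatial.transform import Rotation as R
from workcell import telemetry, camera, calibration, workorder
def snap(n,tag):
    o=telemetry.get_obs(); p,d=camera(n); cv2.imwrite(f'pics/{tag}.png',p[:,:,::-1]); np.savez(f'pics/{tag}.npz',p=p,d=d,ee=o['ee_pos'],rot=o['tcp_rot'],n=n); return o,p,d
def world(tag):
    z=np.load(f'pics/{tag}.npz'); n=str(z['n']); c=calibration(n); d=z['d']
    f=240/np.tan(np.radians(c['vertical_fov']/2)); v,u=np.mgrid[:480,:640]
    P=np.stack([(u-c['cx'])/f*d,(v-c['cy'])/f*d,d],-1)
    if 'hand_eye' in c:
        H=np.array(c['hand_eye']); Rt=R.from_euler('xyz',z['rot'],degrees=True).as_matrix()
        P=(P@H[:3,:3].T+H[:3,3])@Rt.T+z['ee']
    else:
        Rm=cv2.Rodrigues(np.array(c['rvec'],float))[0]; P=(P-np.array(c['tvec']).ravel())@Rm
    P[d==0]=np.nan; return P,z['p']
E
python3 - <<'E'
from h import *
o,_,_=snap('top','t0'); snap('scene','s0')
print(o); print(calibration('top'),calibration('scene'),calibration('wrist'))
E
```

```text
{'time': 0.0, 'q': array([-6.34849997e+01,  5.01336049e+00,  1.00329946e+01,  9.51011125e+01,
        2.80172050e-03,  8.99999663e+01]), 'qd': array([-0.05989159, -0.04918463,  0.01436596,  0.08967397,  0.01264655,
        0.02261504]), 'joint_efforts': array([-1.12375608e-03, -5.20392466e+01,  4.64807224e+01,  1.61880342e-02,
       -1.95975485e-05,  1.75677354e-05]), 'ee_pos': array([ 0.24545102, -0.49194686,  0.24954831]), 'tcp_rot': array([-1.79918522e+02, -2.80176563e-03,  2.65150301e+01]), 'wrist_force': array([-0.19075019,  1.30389232,  0.31328523]), 'torque': array([ 0.02638662, -0.00989903,  0.04692596]), 'grasp_force': 0.0, 'opening': 0.08565644777916812}
{'vertical_fov': 57.87164078942204, 'cx': 319.3344488769507, 'cy': 236.8863943690755, 'rvec': array([ 2.17040477, -2.21053827,  0.08900767]), 'tvec': array([0.18467394, 0.53531342, 0.89441677])} {'vertical_fov': 45.669454487131375, 'cx': 321.31172007453387, 'cy': 250.31751221033855, 'rvec': array([ 0.96058119, -2.32706017,  1.21899559]), 'tvec': array([0.50491778, 0.22991411, 0.90307284])} {'vertical_fov': 66.50098944367477, 'cx': 315.73432904643226, 'cy': 237.39692976276407, 'hand_eye': array([[ 8.34957039e-04, -9.60105184e-01, -2.79637871e-01,
         7.08726410e-02],
       [ 9.99999481e-01,  6.38301979e-04,  7.94311464e-04,
        -9.54495193e-04],
       [-5.84129147e-04, -2.79638389e-01,  9.60105218e-01,
        -1.24211571e-01],
       [ 0.00000000e+00,  0.00000000e+00,  0.00000000e+00,
         1.00000000e+00]])}
```

View pics/t0.png

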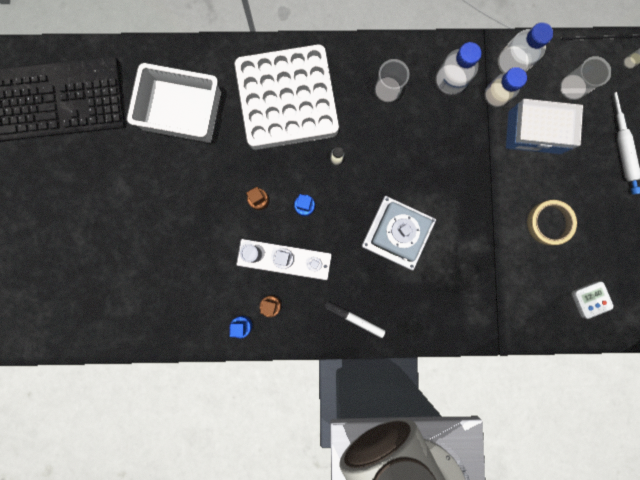

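View pics/s0.png

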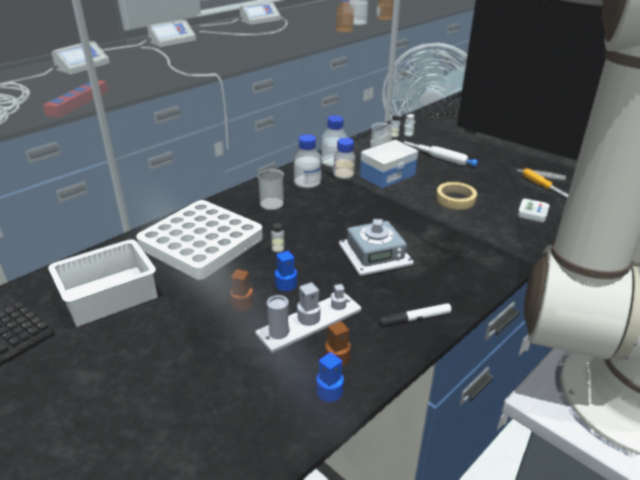

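The large grey adapter is on the middle post (top image, about 284,258). The tester drive is at about (404,230), the deep socket at (251,253) and the small adapter at (315,264). Next I'll measure these from depth.

```bash
python3 - <<'E'
from h import *
P,p=world('t0')
for nm,(u,v) in dict(ad=(284,257),drv=(404,230),deep=(250,252),small=(315,264),vial=(337,155),mark0=(330,308),mark1=(384,334),blue=(305,203)).items():
    w=P[v-14:v+15,u-14:u+15].reshape(-1,3); print(nm,P[v,u].round(4),'zmax',np.nanpercentile(w[:,2],98).round(4))
def top(u,v,r,z0,z1):
    w=P[v-r:v+r+1,u-r:u+r+1].reshape(-1,3); w=w[(w[:,2]>z0)&(w[:,2]<z1)]
    rect=cv2.minAreaRect(w[:,:2].astype(np.float32)*1000); print(len(w),w.mean(0).round(4),rect)
print('adtop');top(284,257,16,.07,.09)
print('drv');top(404,230,14,.077,.1)
print('deep');top(250,252,16,.07,.09)
print('hous');top(402,232,45,.045,.06)
print('base');top(402,232,60,.005,.1)
print('rack');top(284,258,60,.005,.015)
P,p=world('s0')
print('scene');top(308,290,14,.065,.09);top(377,225,14,.08,.095)
E
```

```text
ad [0.4962 0.2453 0.0786] zmax 0.0816
drv [0.5442 0.0106 0.0878] zmax 0.0871
deep [0.5074 0.3123 0.0736] zmax 0.0807
small [0.4816 0.185  0.053 ] zmax 0.0544
vial [0.7017 0.1363 0.0604] zmax 0.061
mark0 [0.39   0.1554 0.0167] zmax 0.0183
mark1 [0.332  0.0421 0.0015] zmax 0.0168
blue [0.6031 0.2027 0.0703] zmax 0.0717
adtop
174 [0.4952 0.2508 0.0794] ((495.2729187011719, 250.77439880371094), (25.840356826782227, 25.753177642822266), 76.56478881835938)
drv
102 [0.5459 0.0067 0.0853] ((546.3172607421875, 5.975398063659668), (18.661617279052734, 19.576467514038086), 37.055908203125)
deep
270 [0.5061 0.3143 0.0759] ((506.2490234375, 314.0252685546875), (34.41963195800781, 33.30224609375), 89.462890625)
hous
1731 [0.5449 0.0082 0.0535] ((545.6957397460938, 6.396575927734375), (95.86846923828125, 97.78741455078125), 63.555206298828125)
base
3184 [0.5434 0.0128 0.0443] ((556.6607055664062, -0.229888916015625), (121.97944641113281, 251.99014282226562), 63.5814094543457)
rack
1725 [0.4886 0.238  0.0097] ((497.5008239746094, 251.16653442382812), (251.91236877441406, 252.7792510986328), 89.52899932861328)
scene
243 [0.4887 0.2554 0.0758] ((491.61773681640625, 253.5516357421875), (26.280197143554688, 28.380155563354492), 74.33137512207031)
64 [0.5409 0.0089 0.0843] ((541.436767578125, 8.137744903564453), (18.489038467407227, 21.967090606689453), 39.56970977783203)
```

Request:
play_rows:
  increments:
    - [[250,-158,18],[0,0,0],0]
    - [[250,-158,18],[0,0,0],0]
    - [[250,-158,18],[0,0,0],0]
    - [[250,-158,18],[0,0,0],0]
    - [[491,-312,35],[0,0,0],0]
    - [[491,-312,35],[0,0,0],0]
    - [[491,-312,35],[0,0,0],0]
    - [[491,-312,35],[0,0,0],0]
    - [[491,-312,35],[0,0,0],0]
    - [[491,-312,35],[0,0,0],0]
    - [[491,-312,35],[0,0,0],0]
    - [[491,-312,35],[0,0,0],0]
    - [[491,-312,35],[0,0,0],0]
    - [[491,-312,35],[0,0,0],0]
    - [[491,-312,35],[0,0,0],0]
    - [[491,-312,35],[0,0,0],0]
    - [[491,-312,35],[0,0,0],0]

```text
time: 1.8
ee_pos: [0.5454, 0.0054, 0.2156]
tcp_rot: [180.0, -0.0, 26.4]
wrist_force: [-0.7, -0.2, -0.0]
opening: 0.0855
grasp_force: 0.0
```

```bash
cat >> h.py <<'E'
def rect(tag,c,r,z0,z1):
    P,p=world(tag); m=(np.hypot(P[...,0]-c[0],P[...,1]-c[1])<r)&(P[...,2]>z0)&(P[...,2]<z1)
    w=P[m]; print(tag,len(w),np.nanmedian(w,0).round(4),cv2.minAreaRect(w[:,:2].astype(np.float32)*1000))
    v,u=np.nonzero(m); print(' px',u.min(),u.max(),v.min(),v.max())
    return w
E
python3 - <<'E'
from h import *
o,_,_=snap('wrist','w1'); print(o['time'],o['ee_pos'],o['tcp_rot'],o['wrist_force'])
rect('w1',(.546,.006),.02,.079,.095)
rect('w1',(.546,.006),.035,.06,.07)
rect('w1',(.546,.006),.075,.05,.058)
E
```

```text
1.8 [0.54535053 0.00535388 0.21563337] [ 1.79986430e+02 -2.65961371e-02  2.64330454e+01] [-0.67053749 -0.24117822 -0.03961702]
w1 704 [0.5448 0.0078 0.087 ] ((543.8812255859375, 7.300798416137695), (19.43682861328125, 18.97150421142578), 34.73039245605469)
 px 299 327 218 247
w1 2294 [0.5481 0.0096 0.0652] ((544.0369873046875, 7.411125183105469), (48.751243591308594, 49.10261917114258), 25.80406379699707)
 px 282 345 195 256
w1 9916 [0.5515 0.0117 0.0548] ((544.06005859375, 7.273262023925781), (95.4920654296875, 95.43775177001953), 63.895225524902344)
 px 235 391 141 295
```

View pics/w1.png

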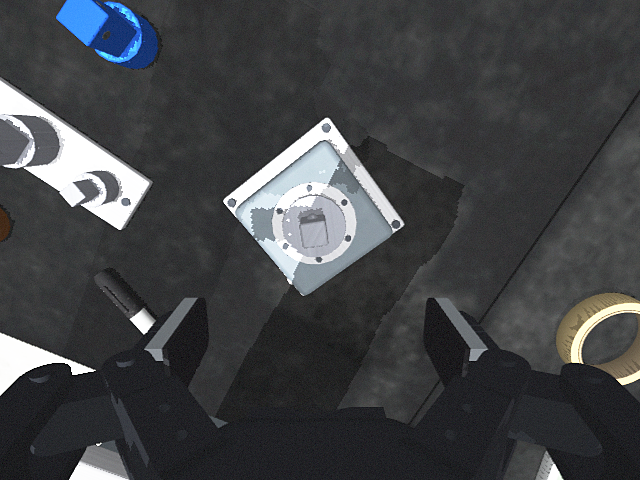

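The wrist picture shows the drive at about (313,232) px. It measures (0.544, 0.007), with its top at 0.087 and flats at about 35°. Next, over the adapter.

Request:
play_rows:
  increments:
    - [[65,-243,10],[0,0,-50],0]
    - [[65,-243,10],[0,0,-50],0]
    - [[65,-243,10],[0,0,-50],0]
    - [[65,-243,10],[0,0,-50],0]
    - [[65,-243,10],[0,0,-50],0]
    - [[65,-243,10],[0,0,-50],0]
    - [[65,-243,10],[0,0,-50],0]
    - [[65,-243,10],[0,0,-50],0]
    - [[65,-243,10],[0,0,-50],0]
    - [[65,-243,10],[0,0,-50],0]
    - [[65,-243,10],[0,0,-50],0]
    - [[65,-243,10],[0,0,-50],0]

```text
time: 3.05
ee_pos: [0.4955, 0.2522, 0.2054]
tcp_rot: [180.0, -0.0, 76.4]
wrist_force: [0.0, -0.1, 0.1]
opening: 0.0852
grasp_force: 0.0
```

```bash
python3 - <<'E'
from h import *
o,_,_=snap('wrist','w2'); print(o['time'],o['ee_pos'],o['tcp_rot'],o['wrist_force'])
rect('w2',(.495,.251),.022,.07,.09)
rect('w2',(.495,.251),.026,.03,.042)
E
```

```text
3.05 [0.49547986 0.25221728 0.20537091] [ 1.79993710e+02 -4.94207572e-03  7.64345800e+01] [ 0.02222228 -0.14857478  0.14553633]
w2 1332 [0.4931 0.254  0.0805] ((492.8192138671875, 252.64529418945312), (25.584550857543945, 25.424388885498047), 75.52656555175781)
 px 295 331 216 253
w2 750 [0.4974 0.264  0.0406] ((493.740478515625, 256.0119323730469), (34.457279205322266, 40.894046783447266), 74.36368560791016)
 px 288 338 196 240
```

View pics/w2.png

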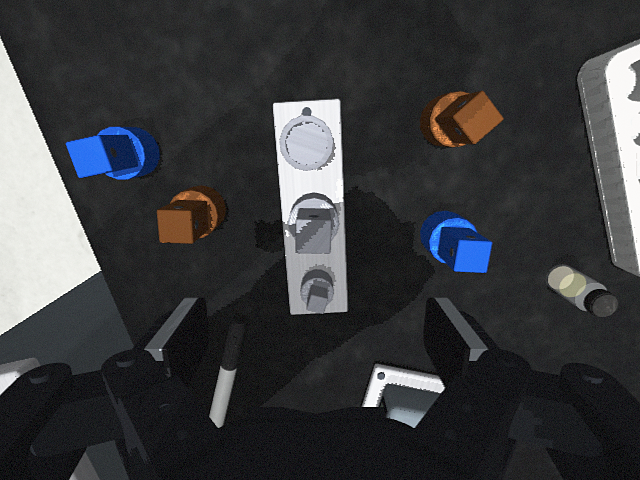

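The large adapter's head is at about (313,235) px on the middle post. It measures (0.4935, 0.2528), with its top at 0.0805 and yaw 75.5. Now grasp it.

Request:
play_rows:
  increments:
    - [[0,-2,40],[0,0,0.9],0.3]
    - [[0,-2,80],[0,0,0.9],0.3]
    - [[0,-2,105],[0,0,0.9],0.3]
    - [[0,-2,120],[0,0,0.9],0.3]
    - [[0,-2,132],[0,0,0.9],0.3]
    - [[0,-2,143],[0,0,0.9],0.3]
    - [[0,-2,143],[0,0,0.9],0.3]
    - [[0,-2,143],[0,0,0.9],1]
    - [[0,-2,143],[0,0,0.9],1]
    - [[0,-2,143],[0,0,0.9],1]
    - [[0,-2,143],[0,0,0.9],1]
    - [[0,-2,143],[0,0,0.9],1]
    - [[0,-2,143],[0,0,0.9],1]
    - [[0,-2,143],[0,0,0.9],1]
  grip_force: 70

```text
time: 4.5
ee_pos: [0.4939, 0.2535, 0.0635]
tcp_rot: [179.9, -0.1, 75.6]
wrist_force: [-0.7, -0.2, 5.1]
opening: 0.025
grasp_force: 69.7
```

```bash
python3 - <<'E'
from h import *
o=telemetry.get_obs(); print(o)
E
```

```text
{'time': 4.5, 'q': array([ 2.71673286e+01,  6.11780117e+00, -9.38673331e+00,  7.43743598e+01,
        3.98487505e-03,  1.31552450e+02]), 'qd': array([ 0.04219599, -0.10324074, -0.04679573,  0.10218974,  0.03548366,
        0.0432169 ]), 'joint_efforts': array([-1.36989634e-01, -4.97120225e+01,  4.32660055e+01, -1.65779488e-01,
       -1.07617120e-01, -6.40236962e-03]), 'ee_pos': array([0.49394828, 0.25351978, 0.06351186]), 'tcp_rot': array([ 1.79912014e+02, -8.33121320e-02,  7.56149465e+01]), 'wrist_force': array([-0.65968251, -0.15539445,  5.09500256]), 'torque': array([-0.01946003,  0.13135131, -0.00128256]), 'grasp_force': 69.65126395225525, 'opening': 0.02501908426095444}
```

Request:
play_rows:
  increments:
    - [[0,0,-20],[0,0,0],1]
    - [[0,0,-60],[0,0,0],1]
    - [[0,0,-107],[0,0,0],1]
    - [[0,0,-107],[0,0,0],1]
    - [[-30,15,-107],[0,0,5],1]
    - [[-60,30,-107],[0,0,12],1]
    - [[-100,49,-107],[0,0,20],1]
    - [[-140,69,-107],[0,0,27],1]
    - [[-180,88,-107],[0,0,34],1]
    - [[-210,103,-107],[0,0,40],1]
    - [[-226,111,-107],[0,0,40.6],1]
    - [[-226,111,-107],[0,0,40.6],1]
    - [[-226,111,-107],[0,0,40.6],1]
    - [[-226,111,-107],[0,0,40.6],1]

```text
time: 5.9
ee_pos: [0.5445, 0.0075, 0.1689]
tcp_rot: [-180.0, 0.0, 35.1]
wrist_force: [0.7, 0.1, -1.9]
opening: 0.0245
grasp_force: 69.2
```

```bash
python3 - <<'E'
from h import *
o,_,_=snap('wrist','w3'); print(o['time'],o['ee_pos'],o['tcp_rot'],o['wrist_force'])
rect('w3',(.545,.007),.023,.079,.095)
rect('w3',(.545,.007),.035,.06,.07)
rect('w3',(.545,.007),.075,.05,.058)
rect('w3',(.545,.007),.025,.17,.2)
E
```

```text
5.9 [0.5444622  0.00748454 0.1689182 ] [-1.79970024e+02  2.02328489e-02  3.50812017e+01] [ 0.68788334  0.06649424 -1.91886379]
w3 84 [0.5518 0.0123 0.0819] ((551.4938354492188, 12.597003936767578), (1.2210869789123535, 18.032028198242188), 35.57363510131836)
 px 302 332 237 241
w3 2044 [0.5553 0.0168 0.0651] ((550.8964233398438, 11.767583847045898), (33.0733528137207, 48.753211975097656), 34.34046936035156)
 px 280 354 207 257
w3 10706 [0.5627 0.0248 0.0547] ((544.2590942382812, 7.7568817138671875), (94.44385528564453, 95.03429412841797), 63.8249397277832)
 px 225 404 146 286
w3 9625 [0.5465 0.0088 0.186 ] ((544.736572265625, 6.765712738037109), (29.229650497436523, 48.11088562011719), 35.13700485229492)
 px 246 397 299 405
```

View pics/w3.png

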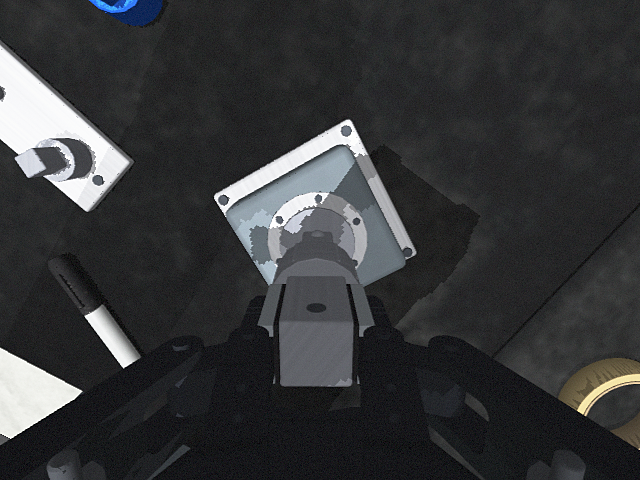

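```bash
python3 - <<'E'
from h import *
P,p=world('w3'); z=np.load('pics/w3.npz')
m=np.zeros((480,640),bool); m[318:388,272:362]=1
h=P[m]; h=h[(h[:,2]>.1825)&(h[:,2]<.19)]
print('head',len(h),np.median(h[:,2]),cv2.minAreaRect(h[:,:2].astype(np.float32)*1000))
Rt=R.from_euler('xyz',z['rot'],degrees=True).as_matrix()
ht=(h-z['ee'])@Rt*1000; print('head tool',np.percentile(ht,[1,50,99],axis=0).round(2))
for nm,z0,z1,r in(('face',.079,.095,.023),('sh',.06,.07,.035)):
    w=P[(np.hypot(P[...,0]-.545,P[...,1]-.007)<r)&(P[...,2]>z0)&(P[...,2]<z1)]
    t=(w-z['ee'])@Rt*1000; print(nm,np.percentile(t,[0,1,50,99,100],axis=0).round(2))
    if nm=='sh':
        hull=cv2.convexHull(t[:,:2].astype(np.float32))[:,0]; hull=hull[hull[:,0]>5]
        A=np.c_[2*hull,np.ones(len(hull))]; s=np.linalg.lstsq(A,(hull**2).sum(1),rcond=None)[0]; print('circ',s[:2],np.sqrt(s[2]+s[0]**2+s[1]**2))
# barrel (42mm) lower arc for x offset
d=(np.array([.5443,.0077,.0865])-z['ee'])@Rt*1000; print('housing centre tool',d)
E
```

```text
head 5913 0.18612213341224051 ((542.8780517578125, 7.25120735168457), (26.5711727142334, 29.699804306030273), 34.295494079589844)
head tool [[-13.62 -14.82 -20.24]
 [  0.36  -0.74 -17.2 ]
 [ 11.32  13.19 -14.55]]
face [[ 8.04 -9.11 83.1 ]
 [ 8.16 -8.99 83.36]
 [ 8.8   0.28 87.01]
 [ 9.22  8.88 89.87]
 [ 9.31  8.92 89.89]]
sh [[ -9.06 -24.3   98.99]
 [ -6.57 -23.53 101.73]
 [ 10.95   0.65 103.77]
 [ 23.46  23.58 105.91]
 [ 24.31  24.48 107.18]]
circ [-0.44856003 -0.06326425] 24.692342742650435
housing centre tool [ 2.02030198e-02 -2.26422003e-01  8.24183268e+01]
```

The adapter is held upright at (315,345) px, and the drive face below it at (317,239) px reads 35.6°. The centring error is under 1 mm. Descend to contact, gently.

Request:
play_rows:
  increments:
    - [[0.6,0.4,10],[0,0,0],1]
    - [[0.6,0.4,20],[0,0,0],1]
    - [[0.6,0.4,25],[0,0,0],1]
    - [[0.6,0.4,27],[0,0,0],1]
    - [[0.6,0.4,28],[0,0,0],1]
    - [[0.6,0.4,28.5],[0,0,0],1]
    - [[0.6,0.4,29],[0,0,0],1]
    - [[0.6,0.4,29.5],[0,0,0],1]
    - [[0.6,0.4,30],[0,0,0],1]
    - [[0.6,0.4,30],[0,0,0],1]

```text
time: 6.95
ee_pos: [0.5454, 0.0067, 0.1393]
tcp_rot: [180.0, -0.0, 35.0]
wrist_force: [0.2, 0.2, -2.0]
opening: 0.0246
grasp_force: 69.2
```

Request:
play_rows:
  increments:
    - [[0,0,0.5],[0,0,0],1]
    - [[0,0,1],[0,0,0],1]
    - [[0,0,1.5],[0,0,0],1]
    - [[0,0,1.5],[0,0,0],1]

```text
time: 7.35
ee_pos: [0.5454, 0.0067, 0.1377]
tcp_rot: [-180.0, 0.0, 35.0]
wrist_force: [-0.5, 0.7, -2.5]
opening: 0.0247
grasp_force: 69.2
```

Request:
play_rows:
  increments:
    - [[0,0,0.5],[0,0,0],1]
    - [[0,0,1],[0,0,0],1]
    - [[0,0,1.5],[0,0,0],1]
    - [[0,0,2],[0,0,0],1]
    - [[0,0,2],[0,0,0],1]

```text
time: 7.85
ee_pos: [0.5454, 0.0067, 0.1357]
tcp_rot: [-180.0, 0.0, 35.0]
wrist_force: [-0.8, -0.1, -2.1]
opening: 0.0249
grasp_force: 69.2
```

It's in, with no force. Slide down to just above the balls (about 0.130).

Request:
play_rows:
  increments:
    - [[0,0,1],[0,0,0],1]
    - [[0,0,2],[0,0,0],1]
    - [[0,0,3],[0,0,0],1]
    - [[0,0,4],[0,0,0],1]
    - [[0,0,5],[0,0,0],1]
    - [[0,0,5.5],[0,0,0],1]
    - [[0,0,5.5],[0,0,0],1]

```text
time: 8.55
ee_pos: [0.5454, 0.0067, 0.1302]
tcp_rot: [-180.0, 0.0, 35.0]
wrist_force: [0.0, 1.1, -2.5]
opening: 0.0244
grasp_force: 69.2
```

Request:
play_rows:
  increments:
    - [[0,0,1],[0,0,0],1]
    - [[0,0,1.5],[0,0,0],1]
    - [[0,0,2],[0,0,0],1]
    - [[0,0,2.5],[0,0,0],1]
    - [[0,0,3],[0,0,0],1]
    - [[0,0,3.5],[0,0,0],1]
    - [[0,0,4],[0,0,0],1]
    - [[0,0,4],[0,0,0],1]

```text
time: 9.35
ee_pos: [0.5459, 0.0067, 0.1268]
tcp_rot: [180.0, -0.1, 35.0]
wrist_force: [2.3, 2.5, 4.1]
opening: 0.0244
grasp_force: 69.9
```

Request:
play_rows:
  increments:
    - [[0,0,0.5],[0,0,0],1]
    - [[0,0,1],[0,0,0],1]
    - [[0,0,1.5],[0,0,0],1]
    - [[0,0,1.5],[0,0,0],1]

```text
time: 9.75
ee_pos: [0.5458, 0.0066, 0.1254]
tcp_rot: [179.9, -0.0, 35.0]
wrist_force: [2.5, 0.2, 4.0]
opening: 0.0243
grasp_force: 70.1
```

Request:
play_rows:
  increments:
    - [[0,0,0.5],[0,0,0],1]
    - [[0,0,1],[0,0,0],1]
    - [[0,0,1.5],[0,0,0],1]
    - [[0,0,2],[0,0,0],1]
    - [[0,0,2],[0,0,0],1]

```text
time: 10.25
ee_pos: [0.5449, 0.0069, 0.1214]
tcp_rot: [-179.9, 0.1, 35.0]
wrist_force: [4.3, 3.5, -7.7]
opening: 0.0245
grasp_force: 69.2
```

The balls clicked, and they are now pulling it down. Finish the seat.

Request:
play_rows:
  increments:
    - [[0,0,0.5],[0,0,0],1]
    - [[0,0,1],[0,0,0],1]
    - [[0,0,1.5],[0,0,0],1]
    - [[0,0,2],[0,0,0],1]
    - [[0,0,2.5],[0,0,0],1]
    - [[0,0,2.5],[0,0,0],1]

```text
time: 10.85
ee_pos: [0.5454, 0.0065, 0.12]
tcp_rot: [180.0, 0.0, 35.0]
wrist_force: [4.2, 0.6, -11.0]
opening: 0.0245
grasp_force: 69.1
```

Request:
play_rows:
  increments:
    - [[0,0,0.5],[0,0,0],1]
    - [[0,0,1],[0,0,0],1]
    - [[0,0,1.5],[0,0,0],1]
    - [[0,0,1.5],[0,0,0],1]

```text
time: 11.25
ee_pos: [0.5456, 0.0068, 0.119]
tcp_rot: [180.0, -0.0, 35.0]
wrist_force: [4.2, 2.4, -7.6]
opening: 0.0247
grasp_force: 69.5
```

Request:
play_rows:
  increments:
    - [[0,0,0.5],[0,0,0],1]
    - [[0,0,1],[0,0,0],1]
    - [[0,0,1.5],[0,0,0],1]
    - [[0,0,1.5],[0,0,0],1]

```text
time: 11.65
ee_pos: [0.5458, 0.0068, 0.118]
tcp_rot: [180.0, -0.1, 35.0]
wrist_force: [3.5, 3.5, 0.4]
opening: 0.0248
grasp_force: 70.6
```

Request:
play_rows:
  increments:
    - [[0,0,0.4],[0,0,0],1]
    - [[0,0,0.8],[0,0,0],1]
    - [[0,0,0.8],[0,0,0],1]
    - [[0,0,0.8],[0,0,0],1]

```text
time: 12.05
ee_pos: [0.5458, 0.0068, 0.1174]
tcp_rot: [180.0, -0.1, 35.0]
wrist_force: [3.0, 3.4, 5.6]
opening: 0.0246
grasp_force: 71.4
```

Contact stiffness is about 10 N/mm, so it's on the shoulder. Release and retreat.

Request:
play_rows:
  increments:
    - [[0,0,0],[0,0,0],0.2]
    - [[0,0,0],[0,0,0],0.2]
    - [[0,0,0],[0,0,0],0.2]
    - [[0,0,0],[0,0,0],0.2]
    - [[0,0,0],[0,0,0],0.2]
    - [[0,0,0],[0,0,0],0.2]
    - [[0,0,-10],[0,0,0],0.2]
    - [[0,0,-30],[0,0,0],0.2]
    - [[0,0,-60],[0,0,0],0.2]
    - [[0,0,-100],[0,0,0],0.2]
    - [[0,0,-130],[0,0,0],0.2]
    - [[0,0,-130],[0,0,0],0.2]
    - [[0,0,-130],[0,0,0],0.2]

```text
time: 13.35
ee_pos: [0.5458, 0.0067, 0.2475]
tcp_rot: [179.9, -0.1, 35.0]
wrist_force: [-1.3, 0.4, -1.3]
opening: 0.0684
grasp_force: 0.0
```

```bash
python3 - <<'E'
from h import *
o,_,_=snap('wrist','w4'); snap('top','t4'); print(o['time'],o['ee_pos'],o['wrist_force'],o['opening'])
rect('w4',(.545,.007),.023,.125,.145)
rect('t4',(.545,.007),.023,.12,.145)
rect('w4',(.545,.007),.03,.087,.1)
E
```

```text
13.35 [0.54575237 0.0066838  0.24749286] [-1.30173256  0.42815582 -1.3004904 ] 0.0683670831613029
w4 1437 [0.5454 0.0076 0.135 ] ((544.402099609375, 6.913600921630859), (25.435840606689453, 25.217880249023438), 34.88417053222656)
 px 297 334 221 259
t4 44 [0.5513 0.014  0.1336] ((551.473388671875, 12.695911407470703), (20.599170684814453, 20.418846130371094), 3.065483331680298)
 px 402 414 218 229
w4 842 [0.5541 0.0154 0.095 ] ((546.9569702148438, 8.751901626586914), (34.806339263916016, 40.7692756652832), 32.9175910949707)
 px 289 341 200 245
```

View pics/w4.png

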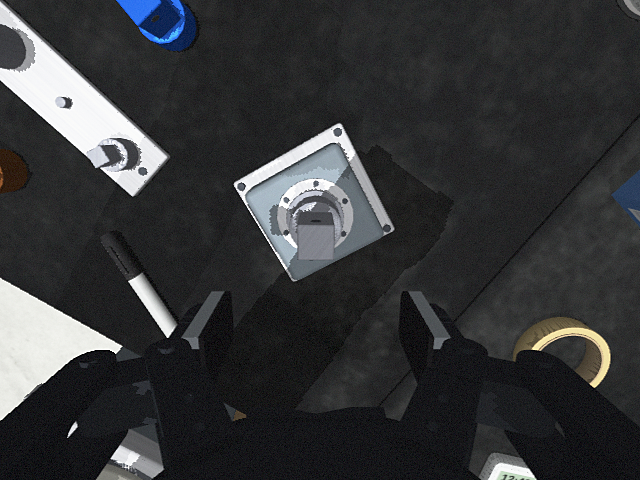

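The adapter sits upright on the drive at (315,235) px, with its top at 0.135 m (expected 0.1345). The gripper is clear and the other parts haven't moved.

```bash
python3 -c "
from h import *
print(workorder.job_done())"
```

```text
the job is handed in; nothing more can be done
None
```

The adapter is clicked home on the tester's drive and released, and the job is handed in at about 13.5 s. It dropped on at the angle measured from the camera, so no turning search was needed. Net press force read at most about 8 N, the other parts looked undisturbed, and the hand-in returned no verdict.

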